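# Set the panel jig one hole wider

### The job

The next mosaic panel is one size bigger: take the loose white sleeve that fits the bare spigot on the jig's sliding section and push it right down onto the spigot. Then pull the lock plunger up by its black knob, slide the section along the bar to the very next hole, away from the fixed stop, and press the pin fully home. Finish while still holding the knob, keeping the pin pressed fully home; leave the other loose things where they are.

Things in the scene. Friction and masses are not known exactly. Their poses are not given: they have to be found in the camera images.
- jig: Jig fixed to the table: plywood base 400 x 90 x 12 mm with an aluminium bar (370 x 40 mm, top 46 mm above the table, 13 mm holes every 40 mm). Origin: centre of the base's underside; x along the bar, z up. At x = -167 mm the fixed stop with its own sleeve (36 mm diameter, top at 111 mm). A dark section, 134 x 56 mm, top at 58 mm, slides on the bar with the spigot and, 80 mm from it towards +x, the plunger.
- sleeve: The loose sleeve to fit: white plastic tube standing upright, outer diameter 36 mm, bore 23 mm, 50 mm tall, about 60 g. Origin: centre of its underside; z along the tube. Same outer diameter as tall_tube but shorter.
- spigot_foot (a point): Foot of the bare upright steel spigot, on its axis, on the shoulder (32 mm diameter, 62 mm above the table) where the seated sleeve's underside rests. The spigot is 20 mm in diameter and rises 41 mm above this point, its top 10 mm tapering to 9 mm. Moves with the section; axes as the jig's.
- knob: The lock plunger's black knob, an upright cylinder 28 mm in diameter, 30 mm tall. Origin: its very middle. With the pin fully home this is 89 mm above the table, and the knob's underside is 16 mm above the section's top (a barrel 20 mm in diameter stands under it). Rises with the plunger, moves with the section; axes as the jig's.
- next_hole (a point): Centre of the hole the pin has to enter, on the bar's top face (46 mm above the table): the next one beyond the pin, on the jig's +x side. Does not move.
- section (a joint): How far the sliding section has moved along the jig's +x from its first hole, m: 0 at the start hole, 0.040 at the next hole, 0.080 and 0.120 at the further ones. Slides with a drag of about 2.5 N; the pin has 1.5 mm play either way in a hole.
- plunger (a joint): Height of the lock pin above fully home, m: 0 fully home, 0.020 the upper stop. Left alone, a spring (0.6 N per mm) holds the pin about 5 mm above home: locked, not fully home. Pressing it home takes about 3 N and it comes back up when let go. The 10 mm round-nosed pin clears the bar at 0.014; pulling it to 0.017 takes about 7 N.
- tall_tube: Bystander: white tube, outer diameter 36 mm, 80 mm tall, bore only 14 mm (does not fit the spigot). Origin at the centre of its underside.
- wide_ring: Bystander: white ring, outer diameter 56 mm, 24 mm tall, bore 40 mm. Origin at the centre of its underside.
- glue: Bystander: white glue bottle, 44 mm in diameter, 110 mm tall. Origin at the centre of its underside.
- mug: Bystander: blue mug, 76 mm in diameter, 90 mm tall. Origin at the centre of its underside.
- brush: Bystander: brush 190 mm long lying on the table. Origin under its middle.
There are look-alikes about, which are no part of the job. What is shaped like the sleeve but green or red is not meant.

How it is judged:
By the outcome, as a careful person would: the job done as asked, in the order asked, and still so for the second after the job is handed in, while the arm keeps its last pose, push and grip.
It also fails if it takes over 51 s, if anything falls off the work surface, if the arm or the gripper's body presses on something with over 40 N, if the wrist force passes 120 N, or if a joint passes its speed limit or range.

### The arm

A 6-joint arm with a two-finger parallel gripper is mounted at the origin on the work surface. World frame = base frame: x ahead of the robot, y to its left, z up, the work surface at z = 0. Lengths are in m, angles in rad, forces in N, time in s.
With the tool pointing down it reaches from about 0.3 to 0.875 m from the base axis. Payload 6.4 kg.
Tool frame: the origin (TCP) lies on the centre line of the jaws, within the pads' length; the fingertips stand 14 mm ahead of it and the grasp point (between the pads) lies 5 mm behind it (arm.tips_ahead is the distance from the TCP to the fingertips, in m); z points along the fingers, y is the line along which they close (so a half turn about z gives the same grasp; the last joint's range is limited). The gripper opens to 88 mm and grips with 3 to 60 N. Pads are 18 mm wide; open, the fingers measure 123 mm over their backs; the gripper's body (75 mm by 187 mm) begins 45 mm behind the grasp point.
Start: joints at [-1.404, 0.181, 1.607, -0, 1.354, -0.206], TCP at [0.209, -0.536, 0.253] pointing down, gripper open.
Joint ranges: [-2.99, 2.99], [-0.89, 2.07], [0.3, 2.58], [-1.14, 4.28], [0, 2.63], [-3.12, 3.12]. Speed limits (rad/s): [2.57, 2.57, 3.01, 3.14, 3.14, 3.14].

### API

Orientations are given as a unit quaternion [x, y, z, w].
In Python, from workcell import observe, imaging, ticket, arm gives the robot as it stands. The module is installed in compiled form; this text tells all that it offers.
- The arm moves only by the tool carry_out, never from a script. Its arguments are lists of equal length, an entry for each row: "delta_pos": the shift along the tool's x, y, z in mm, a list of three; "rotation": the turn, a rotation vector about the tool's x, y, z in rad, a list of three; "fingers": the closure in counts, from 0 (fully open) to 255 (shut). A call has exactly 5 rows; each row shifts and turns the commanded pose from where the row before left it, along the tool's axes as they then stand; what a row does not reach is not made up. A row lasts 1/8 s, in which the tool goes at most 62.5 mm and 10.7 degrees, less where a joint would pass 70% of its speed; a pose out of reach is approached as far as the arm can. A call is refused whole if a number of a shift passes 62.5 or a number of a turn 0.188, either way. A call with a gripper value outside its range is refused whole. The fingers move at their own pace and stop on an object; the grip force is fixed at half the most. Time passes only in rows, so rows that do not move let the fingers close, or fill a call up. It gives the time, the measured TCP pose, the force, the opening and the grip force at its end, in the units of the state.
- observe(): the state, without advancing time (a new reading comes with each control period).
- imaging.get_image(name): name is "side" or "top"; returns a dict with "color" (384x512x3 uint8, blue, green, red), "fx", "fy", "cx", "cy" (pixels), "position" and "attitude" of the camera in the world. Camera axes: x right, y down, z forward; pixel columns grow to the right and rows downward; lengths in m; the calibration is good to about 2 mm. A picture is of the moment at which its call begins. There is no depth.
- ticket.job_done(): hands the job in; it is judged then, once.
The state is a dict: "clock": time; "joint_pos": joint angles; "qvel": joint speeds; "tau": joint torques, N m; "ee_pos": TCP position; "tool_rot": TCP orientation; "force": force on the tool from outside, world axes, zero at the start; "moment": the same for the moment, N m; "grip_width": finger opening in m; "grasp_force": force on a finger pad.
Only numpy, scipy, OpenCV 4.12 (cv2) and the standard library are available. Lean on these libraries where they do the work, as an engineer would, in place of code of your own. Each camera call takes 0.05 s, during which the arm holds its last target. There are 200 camera calls.

## Working session

There is one attempt and no reset: what is moved stays moved. The work goes in short steps, Python scripts to look and compute and a tool call to move; the robot and the scene stay as the last step left them, time stands still between calls to the robot, and variables do not carry over. Pictures are saved under pics/ and viewed, at most 10 in all, crops included, and the job is handed in when it is done.

Besides the shell and the picture viewer there is one more tool, called after "Emit:" as name(argument=value, ...) on one line, values as JSON. carry_out: Moves the arm, as the interface text tells. Its arguments: {"type":"object","properties":{"delta_pos":{"type":"array"},"rotation":{"type":"array"},"fingers":{"type":"array"}},"required":["delta_pos","rotation","fingers"]}

```bash
mkdir -p pics; cat > h.py <<'E'
import numpy as np, cv2
from scipy.spatial.transform import Rotation as R
from workcell import observe, imaging, ticket, arm
def grab(n,save=None):
    im=imaging.get_image(n)
    if save: cv2.imwrite('pics/'+save,im['color'])
    return im
def rot(im):
    a=np.array(im['attitude'],float)
    return R.from_quat(a).as_matrix() if a.size==4 else a.reshape(3,3)
def ray(im,u,v):
    d=rot(im)@np.array([(u-im['cx'])/im['fx'],(v-im['cy'])/im['fy'],1]); return np.array(im['position']),d
def plane(im,u,v,z):
    p,d=ray(im,u,v); return p+d*(z-p[2])/d[2]
def proj(im,P):
    c=rot(im).T@(np.array(P)-im['position']); return im['fx']*c[0]/c[2]+im['cx'],im['fy']*c[1]/c[2]+im['cy']
E
python3 - <<'E'
from h import *
for n in('top','side'):
    im=grab(n); print(n,im['fx'],im['position'],im['attitude'])
    cv2.imwrite(f'pics/{n}0.png',cv2.resize(im['color'],(800,600),interpolation=cv2.INTER_CUBIC))
    cv2.imwrite(f'{n}0raw.png',im['color'])
print(observe())
E
```

```text
top 404.37191850112 [0.42733798 0.11058106 0.98157253] [-0.70566474  0.70645382 -0.04453437  0.03125652]
side 464.8446054774461 [ 0.50183897 -0.5763159   0.89600024] [ 0.93738322 -0.01960314  0.00188964 -0.3477425 ]
{'clock': 0.1, 'joint_pos': array([-1.40428754e+00,  1.81466416e-01,  1.60787622e+00, -9.07723594e-06,
        1.35380756e+00, -2.06305469e-01]), 'qvel': array([-0.00104089, -0.00370389, -0.00277076, -0.00076784,  0.00010945,
       -0.00025278]), 'tau': array([-9.67551841e-05, -4.34827638e+01, -3.42698765e+01,  7.01837498e-02,
        3.40130192e-02, -4.09904294e-05]), 'ee_pos': array([ 0.20937132, -0.53504282,  0.25191577]), 'tool_rot': array([ 9.82675961e-01,  1.85330376e-01,  1.10646748e-05, -7.78704776e-04]), 'force': array([-0.30794992, -0.40944541, -0.32839364]), 'moment': array([ 0.01232964,  0.02871249, -0.00212295]), 'grasp_force': 0.0, 'grip_width': 0.08818528423812194}
```

View pics/top0.png

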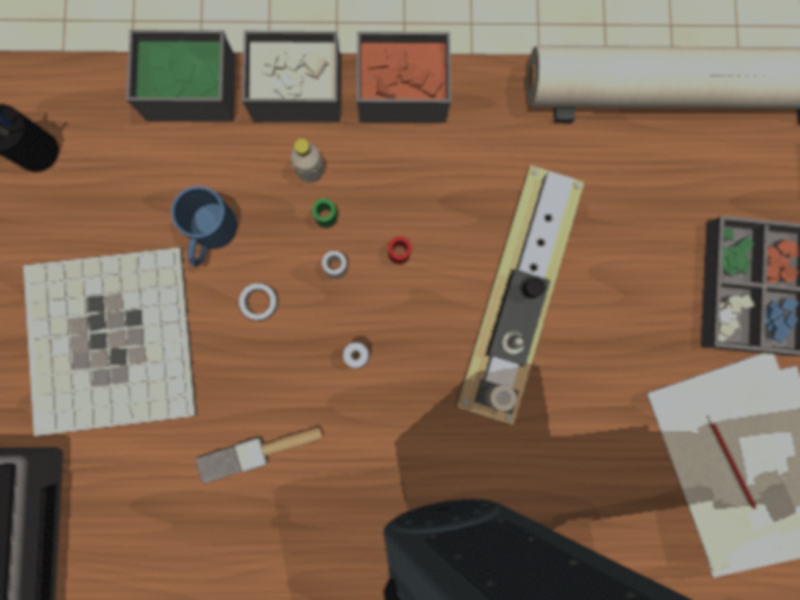

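View pics/side0.png

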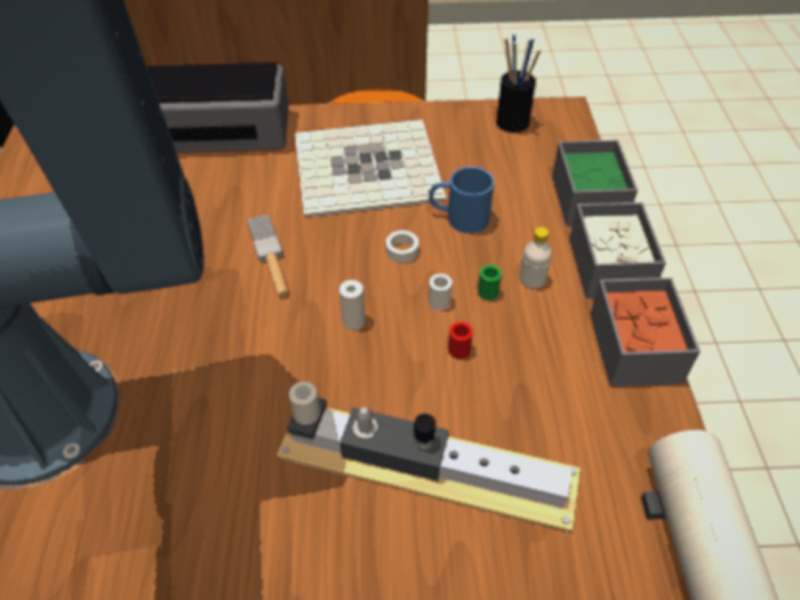

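Candidates (800-px top view): white short tube at (334,264), which is the sleeve. The others are the tall tube (356,354; small bore, tall in the side view), the wide ring (257,301), the green tube (324,212), the red tube (400,249) and the fixed stop's own sleeve (503,398). The jig has its spigot at (513,342) and its knob at (534,287).

```bash
python3 - <<'E'
from h import *
im=grab('top'); s=grab('side')
c=im['color']; hsv=cv2.cvtColor(c,cv2.COLOR_BGR2HSV)
m=((hsv[...,1]<60)&(hsv[...,2]>95)).astype(np.uint8)
for x0,y0,w,z in((195,150,40,.05),(208,208,40,.08)):
    sub=m[y0:y0+w,x0:x0+w]; ct,_=cv2.findContours(sub,cv2.RETR_CCOMP,cv2.CHAIN_APPROX_NONE)
    for k in ct:
        if len(k)>8:
            e=cv2.fitEllipse(k); u,v=e[0][0]+x0,e[0][1]+y0
            print('tube',z,(u,v),e[1],plane(im,u,v,z).round(4))
# jig base corners
y=((hsv[...,0]>18)&(hsv[...,0]<40)&(hsv[...,1]>50)&(hsv[...,2]>90)).astype(np.uint8); y[:, :280]=0;y[:,390:]=0;y[:100]=0;y[280:]=0
P=np.array([plane(im,u*.64,v*.64,.012) for u,v in((533,166),(583,183),(513,424),(459,407))]);print(P.round(4)); print(P.mean(0), [np.linalg.norm(P[i]-P[i-1]).round(4) for i in range(4)])
ax=(P[0]+P[1]-P[2]-P[3])[:2];print('yaw',np.degrees(np.arctan2(ax[1],ax[0])))
a=cv2.resize(c[140:240,185:285],(400,400),interpolation=cv2.INTER_CUBIC)
b=cv2.resize(c[165:265,290:390],(400,400),interpolation=cv2.INTER_CUBIC)
d=cv2.resize(s['color'][160:220,200:260],(300,300),interpolation=cv2.INTER_CUBIC)
e=cv2.resize(s['color'][230:330,180:380],(500,250),interpolation=cv2.INTER_CUBIC)
# corners marked
cv2.imwrite('pics/crop1.png',np.vstack([np.hstack([a,b]),cv2.resize(np.hstack([cv2.resize(d,(250,250))[:200],cv2.resize(e,(550,275))[:200]]),(800,200))]))
E
```

```text
tube 0.05 (213.6557674407959, 168.0852165222168) (15.339727401733398, 15.836774826049805) [0.5916 0.184  0.05  ]
tube 0.05 (213.38732528686523, 167.7129421234131) (8.531728744506836, 9.10836124420166) [0.5925 0.1847 0.05  ]
tube 0.08 (227.28042221069336, 226.79608917236328) (16.16187286376953, 16.365949630737305) [0.4542 0.1504 0.08  ]
tube 0.08 (227.393798828125, 226.606201171875) (4.682602882385254, 5.435671329498291) [0.4546 0.1501 0.08  ]
[[ 0.7541 -0.1274  0.012 ]
 [ 0.7267 -0.2063  0.012 ]
 [ 0.3504 -0.0866  0.012 ]
 [ 0.3762 -0.0048  0.012 ]]
[ 0.5518387  -0.10628267  0.012     ] [np.float64(0.3974), np.float64(0.0836), np.float64(0.3949), np.float64(0.0858)]
yaw -17.81725649141292
```

View pics/crop1.png

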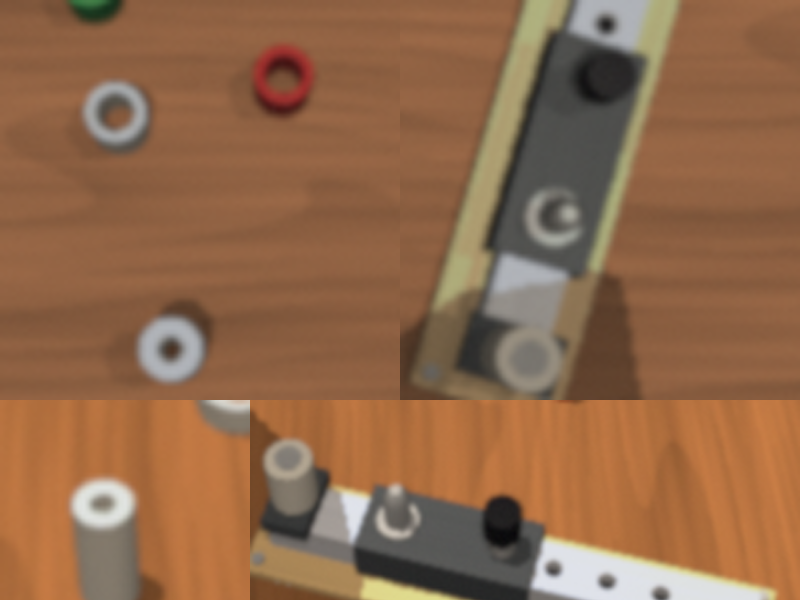

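The close crop shows the chosen white tube with the wide bore at (115,115), not the thick-walled tall tube at (170,348). The spigot tip is at (568,214), the shoulder ring at (553,216), the knob top at (607,75) and the stop sleeve's top at (529,358).

```bash
python3 - <<'E'
from h import *
im=grab('top'); s=grab('side')
t=lambda X,Y:plane
def T(X,Y,z): return plane(im,290+(X-400+.5)/4-.5,165+(Y+.5)/4-.5,z)[:2]
tip=T(568,214,.103); sh=T(553,216,.062); kn=T(607,75,.109); st=T(529,358,.111)
for n,p in zip(('tip','sh','kn','st'),(tip,sh,kn,st)): print(n,p.round(4))
for a,b in((kn,tip),(kn,sh),(kn,st),(tip,st)): d=a-b; print(np.linalg.norm(d).round(4),np.degrees(np.arctan2(d[1],d[0])).round(2))
# side view: knob by dark mask, spigot tip via crop coordinates, sleeve rim
g=cv2.cvtColor(s['color'],cv2.COLOR_BGR2HSV)
for n,P in (('tip',[*tip,.103]),('sh',[*sh,.062]),('kn',[*kn,.109]),('st',[*st,.111]),('sleeve',[.592,.1843,.05])): print(n,'side px x1.5625:',(np.array(proj(s,P))+.5)*1.5625-.5)
x0,y0=262,170; sub=((g[...,1]<70)&(g[...,2]>120)).astype(np.uint8)[y0:y0+40,x0:x0+40]
for k in cv2.findContours(sub,cv2.RETR_CCOMP,cv2.CHAIN_APPROX_NONE)[0]:
    if len(k)>8:
        e=cv2.fitEllipse(k); print('side sleeve',e,plane(s,e[0][0]+x0,e[0][1]+y0,.05))
# holes
hs=[plane(im,u*.64-.18,v*.64-.18,.046)[:2] for u,v in((548,217),(541,242),(533.5,267))]
print(np.round(hs,4)); d=hs[0]-hs[2];print(np.linalg.norm(d),np.degrees(np.arctan2(d[1],d[0])))
crop=s['color'][240:300,180:300]; cv2.imwrite('pics/s1.png',cv2.resize(crop,(800,400),interpolation=cv2.INTER_CUBIC))
E
```

```text
tip [ 0.472  -0.0779]
sh [ 0.473 -0.078]
kn [ 0.5476 -0.0997]
st [ 0.3946 -0.0534]
0.0787 -16.13
0.0778 -16.19
0.1599 -16.84
0.0811 -17.52
tip side px x1.5625: [363.60918337 409.18388667]
sh side px x1.5625: [365.68887973 425.98554548]
kn side px x1.5625: [424.05595627 419.28415932]
st side px x1.5625: [303.00743371 391.86731068]
sleeve side px x1.5625: [440.04746975 281.22560596]
side sleeve ((19.175933837890625, 15.375575065612793), (13.511313438415527, 23.61908721923828), 3.8417844772338867) [0.58991879 0.16618478 0.05      ]
[[ 0.6634 -0.1395]
 [ 0.6247 -0.1278]
 [ 0.5864 -0.1154]]
0.08062466366206168 -17.391792274540073
```

View pics/s1.png

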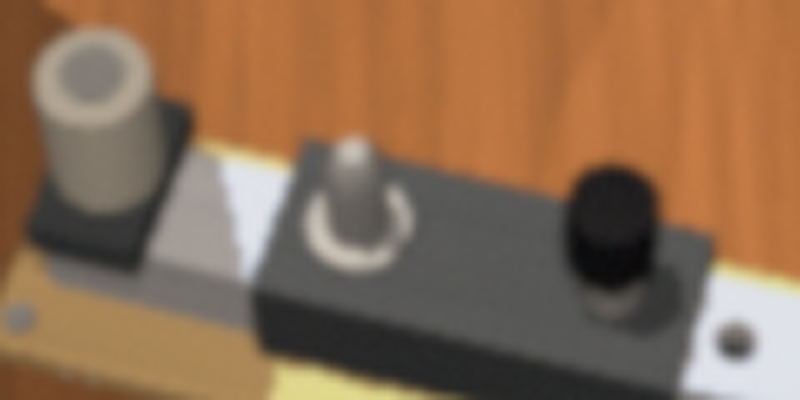

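Emit:
carry_out(delta_pos=[[0,0,0],[0,0,0],[0,0,0],[0,0,0],[0,0,0]], rotation=[[0,0,0.135],[0,0,0.135],[0,0,0.135],[0,0,0.135],[0,0,0.137]], fingers=[80,80,80,80,80])

```text
clock: 0.92
ee_pos: [0.2095, -0.5354, 0.2526]
tool_rot: [0.988, -0.154, -0.0, -0.0]
force: [-0.5, 0.3, -1.3]
grip_width: 0.0605
grasp_force: 0.0
```

Emit:
carry_out(delta_pos=[[10,-50,0],[10,-50,0],[10,-50,0],[10,-50,0],[10,-50,0]], rotation=[[0,0,0],[0,0,0],[0,0,0],[0,0,0],[0,0,0]], fingers=[80,80,80,80,80])

```text
clock: 1.55
ee_pos: [0.3326, -0.3105, 0.2529]
tool_rot: [0.988, -0.152, 0.0, 0.0]
force: [-0.1, 0.1, 0.2]
grip_width: 0.0605
grasp_force: 0.0
```

Emit:
carry_out(delta_pos=[[10,-50,0],[10,-50,0],[10,-50,0],[10,-50,0],[10,-50,0]], rotation=[[0,0,0],[0,0,0],[0,0,0],[0,0,0],[0,0,0]], fingers=[80,80,80,80,80])

```text
clock: 2.17
ee_pos: [0.4553, -0.0869, 0.253]
tool_rot: [0.988, -0.152, 0.0, 0.0]
force: [0.7, -0.2, 0.1]
grip_width: 0.0605
grasp_force: 0.0
```

```bash
cat >> h.py <<'E'
def goto(x,y,z,yaw=-17.4):
    s=observe(); Rm=R.from_quat(s['tool_rot'])
    want=R.from_euler('z',yaw,degrees=True)*R.from_euler('x',180,degrees=True)
    print('t',s['clock'],'pos',s['ee_pos'].round(4),'w',round(s['grip_width'],4),'gf',round(s['grasp_force'],1),'F',s['force'].round(1))
    print('tool mm',(Rm.inv().apply(np.array([x,y,z])-s['ee_pos'])*1000).round(1),'rot',(Rm.inv()*want).as_rotvec().round(4))
E
python3 -c "
from h import *
goto(.592,.1845,.12)"
```

```text
t 2.175 pos [ 0.4553 -0.0869  0.253 ] w 0.0605 gf 0.0 F [ 0.7 -0.2  0.1]
tool mm [  49.  -299.9  133. ] rot [ 0.0002 -0.0008 -0.0006]
```

Emit:
carry_out(delta_pos=[[8,-50,10],[8,-50,10],[8,-50,10],[8,-50,10],[8,-50,10]], rotation=[[0,0,0],[0,0,0],[0,0,0],[0,0,0],[0,0,0]], fingers=[80,80,80,80,80])

```text
clock: 2.8
ee_pos: [0.5683, 0.1398, 0.2024]
tool_rot: [0.988, -0.151, 0.0, 0.0]
force: [0.3, -0.6, 0.5]
grip_width: 0.0604
grasp_force: 0.0
```

Emit:
carry_out(delta_pos=[[4,-25,10],[3,-20,20],[2,-5,20],[0,0,20],[0,0,13]], rotation=[[0,0,0],[0,0,0],[0,0,0],[0,0,0],[0,0,0]], fingers=[80,80,80,80,80])

```text
clock: 3.42
ee_pos: [0.5903, 0.1822, 0.1179]
tool_rot: [0.988, -0.152, -0.001, 0.0]
force: [0.5, 0.1, -0.2]
grip_width: 0.0607
grasp_force: 0.0
```

```bash
python3 -c "
from h import *
goto(.592,.1845,.03)
a=grab('side')['color'][140:260,200:360]
cv2.imwrite('pics/s2.png',cv2.resize(a,(800,600),interpolation=cv2.INTER_CUBIC))"
```

```text
t 3.425 pos [0.5903 0.1822 0.1179] w 0.0607 gf 0.0 F [ 0.5  0.1 -0.2]
tool mm [ 1.1 -2.8 87.9] rot [ 0.001   0.0019 -0.0013]
```

View pics/s2.png

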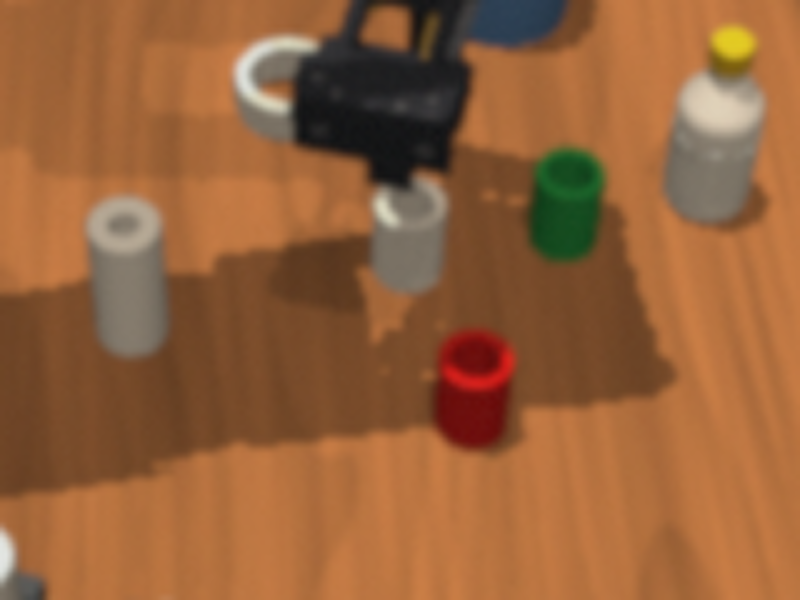

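The sleeve at (408,235) is directly under the gripper, and red and green are clear of the fingers. Going down to grip it.

Emit:
carry_out(delta_pos=[[1,-2.8,18],[0,0,20],[0,0,20],[0,0,18],[0,0,12]], rotation=[[0,0,0],[0,0,0],[0,0,0],[0,0,0],[0,0,0]], fingers=[80,80,80,80,80])

```text
clock: 4.1
ee_pos: [0.5924, 0.1854, 0.03]
tool_rot: [0.988, -0.151, -0.001, 0.0]
force: [0.3, 0.1, -0.0]
grip_width: 0.0605
grasp_force: 0.0
```

Emit:
carry_out(delta_pos=[[0,0,0],[0,0,0],[0,0,0],[0,0,0],[0,0,0]], rotation=[[0,0,0],[0,0,0],[0,0,0],[0,0,0],[0,0,0]], fingers=[110,140,170,190,190])

```text
clock: 4.72
ee_pos: [0.5937, 0.1856, 0.0326]
tool_rot: [0.988, -0.152, 0.001, -0.0]
force: [0.4, -0.8, 3.5]
grip_width: 0.0343
grasp_force: 30.0
```

```bash
python3 -c "
from h import *
goto(.472,-.0785,.165)
s=grab('side')['color'][100:260,200:400];t=grab('top')['color'][120:220,160:285]
cv2.imwrite('pics/s3.png',np.hstack([cv2.resize(a,(400,320),interpolation=cv2.INTER_CUBIC) for a in (s,t)]))"
```

```text
t 4.725 pos [0.5937 0.1856 0.0326] w 0.0343 gf 30.0 F [ 0.4 -0.8  3.5]
tool mm [ -36.8  288.3 -132.7] rot [-0.0007 -0.0015 -0.0005]
```

View pics/s3.png

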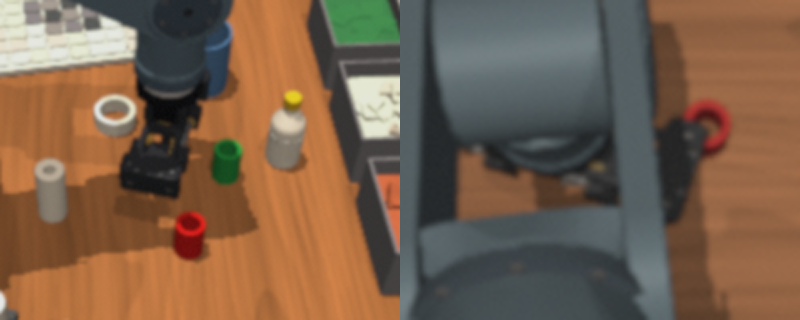

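Emit:
carry_out(delta_pos=[[0,0,0],[0,0,-5],[0,0,-10],[0,0,-10],[0,0,0]], rotation=[[0,0,0],[0,0,0],[0,0,0],[0,0,0],[0,0,0]], fingers=[190,190,190,190,190])

```text
clock: 5.45
ee_pos: [0.5939, 0.1856, 0.0581]
tool_rot: [0.988, -0.151, 0.001, -0.0]
force: [-0.8, -0.8, -0.5]
grip_width: 0.0344
grasp_force: 30.0
```

```bash
python3 -c "
from h import *
print(arm.tips_ahead)
goto(.472,-.0785,.165)"
```

```text
0.014
t 5.45 pos [0.5939 0.1856 0.0581] w 0.0344 gf 30.0 F [-0.8 -0.8 -0.5]
tool mm [ -37.   288.4 -107.2] rot [-0.0009 -0.0021 -0.0005]
```

Emit:
carry_out(delta_pos=[[0,0,-40],[-5,35,-40],[-8,55,-30],[-8,55,0],[-8,55,0]], rotation=[[0,0,0],[0,0,0],[0,0,0],[0,0,0],[0,0,0]], fingers=[190,190,190,190,190])

```text
clock: 6.08
ee_pos: [0.505, 0.0026, 0.167]
tool_rot: [0.989, -0.151, 0.001, 0.0]
force: [1.2, -1.6, -0.6]
grip_width: 0.0344
grasp_force: 30.0
```

Emit:
carry_out(delta_pos=[[-6,50,0],[-2,38,0],[0,0,0],[0,0,0],[0,0,0]], rotation=[[0,0,0],[0,0,0],[0,0,0],[0,0,0],[0,0,0]], fingers=[190,190,190,190,190])

```text
clock: 6.7
ee_pos: [0.472, -0.0766, 0.1663]
tool_rot: [0.989, -0.151, -0.0, -0.0]
force: [0.0, -0.1, -0.2]
grip_width: 0.0344
grasp_force: 30.0
```

```bash
python3 -c "
from h import *
goto(.472,-.0785,.15)
im=grab('side');p=observe()['ee_pos'];
print('expected side px underside/tip',proj(im,[.472,-.0785,.103]),proj(im,p-[0,0,.031]),proj(im,p+[0,0,.019]))
a=im['color'][180:300,150:310];cv2.imwrite('pics/s4.png',cv2.resize(a,(800,600),interpolation=cv2.INTER_CUBIC))"
```

```text
t 6.7 pos [ 0.472  -0.0766  0.1663] w 0.0344 gf 30.0 F [ 0.  -0.1 -0.2]
tool mm [ 0.6  1.8 16.3] rot [-0.0003  0.0002  0.0009]
expected side px underside/tip (np.float64(232.52832471737833), np.float64(261.974285494386)) (np.float64(231.76921895396023), np.float64(252.21733326022948)) (np.float64(230.56596900928108), np.float64(237.360150636146))
```

View pics/s4.png

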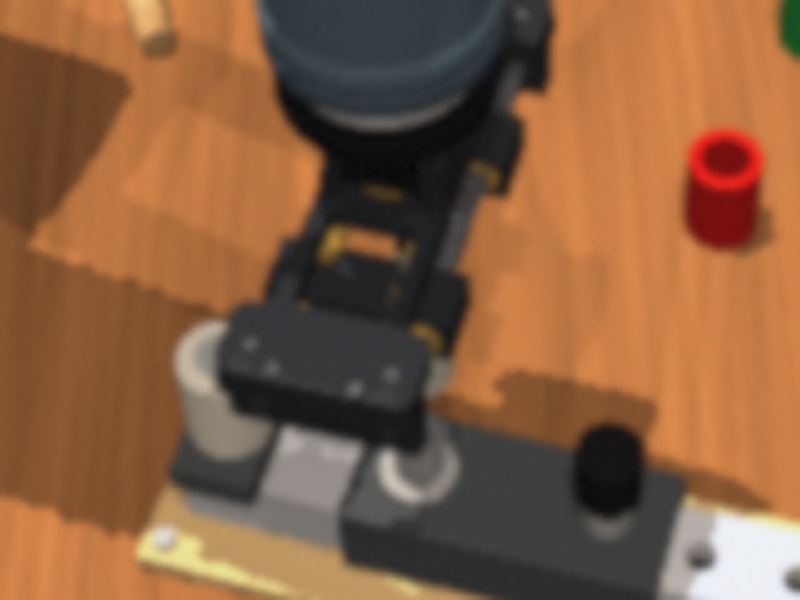

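The gripper's body end is at (325,370) with the sleeve's right edge just visible at (440,375). This agrees with the sleeve being centred on the TCP to about 1 mm. The spigot's shoulder is at (418,465). Lowering.

Emit:
carry_out(delta_pos=[[1.5,1.8,10],[0,0,10],[0,0,8],[0,0,7],[0,0,6]], rotation=[[0,0,0],[0,0,0],[0,0,0],[0,0,0],[0,0,0]], fingers=[190,190,190,190,190])

```text
clock: 7.38
ee_pos: [0.4725, -0.0798, 0.1248]
tool_rot: [0.988, -0.152, -0.0, -0.0]
force: [-0.5, 0.2, -0.8]
grip_width: 0.034
grasp_force: 30.0
```

```bash
python3 -c "
from h import *
goto(.472,-.0785,.093); print(observe()['moment'].round(3))"
```

```text
t 7.375 pos [ 0.4725 -0.0798  0.1248] w 0.034 gf 30.0 F [-0.5  0.2 -0.8]
tool mm [-0.9 -1.1 31.8] rot [-0.      0.0004 -0.0006]
[0.021 0.025 0.   ]
```

Emit:
carry_out(delta_pos=[[0,-1,3],[0,0,3],[0,0,3],[0,0,3],[0,0,0]], rotation=[[0,0,0],[0,0,0],[0,0,0],[0,0,0],[0,0,0]], fingers=[190,190,190,190,190])

```text
clock: 8.0
ee_pos: [0.4727, -0.0788, 0.1132]
tool_rot: [0.988, -0.152, -0.0, -0.0]
force: [-1.1, -0.1, -0.3]
grip_width: 0.0343
grasp_force: 30.0
```

```bash
python3 -c "
from h import *
goto(.472,-.0785,.093); print(observe()['moment'].round(3))"
```

```text
t 8.0 pos [ 0.4727 -0.0788  0.1132] w 0.0343 gf 30.0 F [-1.1 -0.1 -0.3]
tool mm [-0.8 -0.1 20.2] rot [-0.0001  0.0004 -0.0006]
[0.009 0.039 0.015]
```

Emit:
carry_out(delta_pos=[[0,0,4],[0,0,4],[0,0,4],[0,0,3],[0,0,0]], rotation=[[0,0,0],[0,0,0],[0,0,0],[0,0,0],[0,0,0]], fingers=[190,190,190,190,190])

```text
clock: 8.62
ee_pos: [0.4727, -0.0788, 0.0981]
tool_rot: [0.988, -0.152, -0.0, -0.0]
force: [0.5, -0.3, -0.9]
grip_width: 0.0343
grasp_force: 30.0
```

Emit:
carry_out(delta_pos=[[0,0,1],[0,0,1],[0,0,1],[0,0,1],[0,0,0]], rotation=[[0,0,0],[0,0,0],[0,0,0],[0,0,0],[0,0,0]], fingers=[190,190,190,190,190])

```text
clock: 9.25
ee_pos: [0.473, -0.0789, 0.0946]
tool_rot: [0.988, -0.151, 0.0, 0.0]
force: [-0.9, 1.2, 1.4]
grip_width: 0.0345
grasp_force: 30.0
```

Emit:
carry_out(delta_pos=[[0,0,1],[0,0,1],[0,0,1],[0,0,0],[0,0,0]], rotation=[[0,0,0],[0,0,0],[0,0,0],[0,0,0],[0,0,0]], fingers=[190,190,190,190,190])

```text
clock: 9.88
ee_pos: [0.4749, -0.0796, 0.0944]
tool_rot: [0.988, -0.151, 0.002, 0.0]
force: [-5.2, 1.7, 25.3]
grip_width: 0.0344
grasp_force: 30.0
```

Stopped by the shoulder at about 25 N, so the sleeve is seated. Release and rise.

Emit:
carry_out(delta_pos=[[0,0,-2],[0,0,0],[0,0,0],[0,0,0],[0,0,0]], rotation=[[0,0,0],[0,0,0],[0,0,0],[0,0,0],[0,0,0]], fingers=[170,130,90,80,80])

```text
clock: 10.5
ee_pos: [0.4727, -0.0788, 0.0931]
tool_rot: [0.988, -0.152, -0.0, -0.0]
force: [-0.5, -0.3, -0.6]
grip_width: 0.0607
grasp_force: 0.0
```

Emit:
carry_out(delta_pos=[[0,0,-10],[0,0,-15],[0,0,-20],[0,0,-20],[0,0,0]], rotation=[[0,0,0],[0,0,0],[0,0,0],[0,0,0],[0,0,0]], fingers=[80,80,80,80,80])

```text
clock: 11.12
ee_pos: [0.4744, -0.0795, 0.1609]
tool_rot: [0.988, -0.151, 0.002, 0.001]
force: [-0.2, 0.7, 0.4]
grip_width: 0.0605
grasp_force: 0.0
```

Emit:
carry_out(delta_pos=[[20,0,0],[30,0,0],[30,0,0],[0,0,0],[0,0,0]], rotation=[[0,0,0],[0,0,0],[0,0,0],[0,0,0],[0,0,0]], fingers=[80,80,80,80,80])

```text
clock: 11.75
ee_pos: [0.5482, -0.1024, 0.1576]
tool_rot: [0.988, -0.151, -0.001, -0.0]
force: [1.0, 0.4, -0.2]
grip_width: 0.0606
grasp_force: 0.0
```

```bash
python3 -c "
from h import *
goto(.549,-.1025,.089)
im=grab('side')
a=im['color'][220:310,170:290];cv2.imwrite('pics/s5.png',cv2.resize(a,(800,600),interpolation=cv2.INTER_CUBIC))"
```

```text
t 11.75 pos [ 0.5482 -0.1024  0.1576] w 0.0606 gf 0.0 F [ 1.   0.4 -0.2]
tool mm [ 1.  -0.1 68.6] rot [-0.0002  0.0021 -0.0004]
```

View pics/s5.png

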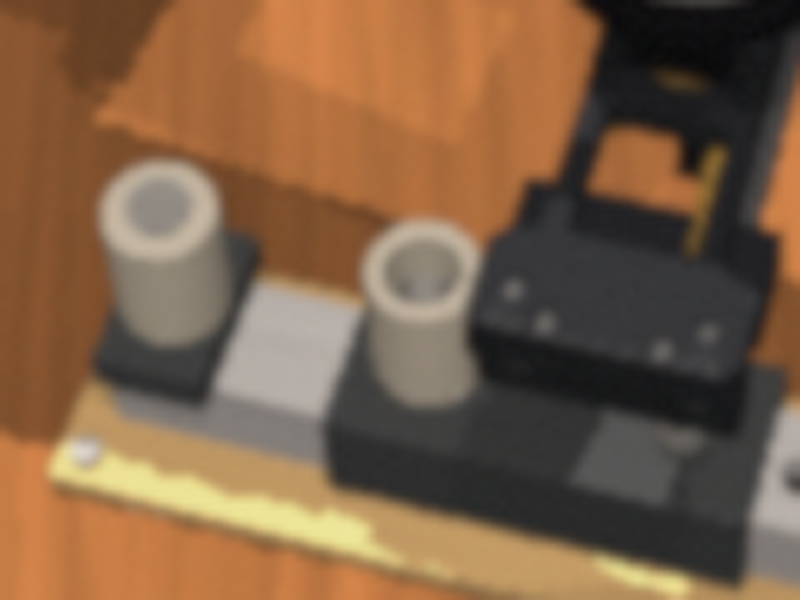

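The sleeve at (420,300) is down on the spigot with its rim level with the stop's sleeve. The knob is under the gripper, with its barrel foot at (685,440). Going down on the knob.

Emit:
carry_out(delta_pos=[[0.5,0,20],[0,0,20],[0,0,15],[0,0,11],[0,0,0]], rotation=[[0,0,0],[0,0,0],[0,0,0],[0,0,0],[0,0,0]], fingers=[80,80,80,80,80])

```text
clock: 12.42
ee_pos: [0.5491, -0.1027, 0.0917]
tool_rot: [0.988, -0.152, -0.001, -0.0]
force: [0.1, -0.8, 0.5]
grip_width: 0.0606
grasp_force: 0.0
```

Emit:
carry_out(delta_pos=[[0,0,0],[0,0,0],[0,0,0],[0,0,0],[0,0,0]], rotation=[[0,0,0],[0,0,0],[0,0,0],[0,0,0],[0,0,0]], fingers=[110,140,170,200,215])

```text
clock: 13.05
ee_pos: [0.5498, -0.1036, 0.0927]
tool_rot: [0.988, -0.152, 0.0, 0.0]
force: [-1.1, -3.5, 1.1]
grip_width: 0.0272
grasp_force: 30.0
```

Emit:
carry_out(delta_pos=[[0,0,0],[0,0,0],[0,0,0],[0,0,0],[0,0,0]], rotation=[[0,0,0],[0,0,0],[0,0,0],[0,0,0],[0,0,0]], fingers=[220,220,220,220,220])

```text
clock: 13.68
ee_pos: [0.5498, -0.1036, 0.0926]
tool_rot: [0.988, -0.152, 0.0, 0.0]
force: [-1.4, -5.5, 1.5]
grip_width: 0.0271
grasp_force: 30.0
```

Emit:
carry_out(delta_pos=[[0,1,-3],[0,0,-3],[0,0,-3],[0,0,-3],[0,0,0]], rotation=[[0,0,0],[0,0,0],[0,0,0],[0,0,0],[0,0,0]], fingers=[220,220,220,220,220])

```text
clock: 14.3
ee_pos: [0.549, -0.1035, 0.1041]
tool_rot: [0.988, -0.151, -0.0, -0.0]
force: [1.9, -1.1, -6.5]
grip_width: 0.0271
grasp_force: 30.0
```

Emit:
carry_out(delta_pos=[[3,0,-1],[6,0,0],[6,0,0],[5,0,0],[0,0,0]], rotation=[[0,0,0],[0,0,0],[0,0,0],[0,0,0],[0,0,0]], fingers=[220,220,220,220,220])

```text
clock: 14.92
ee_pos: [0.5693, -0.1101, 0.1054]
tool_rot: [0.988, -0.152, 0.001, -0.0]
force: [-0.3, 0.4, -8.6]
grip_width: 0.0274
grasp_force: 30.0
```

```bash
python3 -c "
from h import *
x,y=np.array([.549,-.1035])+.04*np.array([.9543,-.299])
goto(x,y,.105)"
```

```text
t 14.925 pos [ 0.5693 -0.1101  0.1054] w 0.0274 gf 30.0 F [-0.3  0.4 -8.6]
tool mm [18.7 -0.2  0.4] rot [-0.0003 -0.001  -0.0006]
```

Emit:
carry_out(delta_pos=[[5,0,0],[6,0,0],[5,0,0],[2.5,0,0],[0,0,0]], rotation=[[0,0,0],[0,0,0],[0,0,0],[0,0,0],[0,0,0]], fingers=[220,220,220,220,220])

```text
clock: 15.55
ee_pos: [0.5867, -0.1157, 0.1056]
tool_rot: [0.988, -0.152, 0.001, 0.0]
force: [-0.9, 1.0, -7.2]
grip_width: 0.0274
grasp_force: 30.0
```

```bash
python3 -c "
from h import *
x,y=np.array([.549,-.1035])+.04*np.array([.9543,-.299])
goto(x,y,.105)"
```

```text
t 15.55 pos [ 0.5867 -0.1157  0.1056] w 0.0274 gf 30.0 F [-0.9  1.  -7.2]
tool mm [ 0.3 -0.3  0.6] rot [-0.0001 -0.0012 -0.0006]
```

Emit:
carry_out(delta_pos=[[0,0,3],[0,0,3],[0,0,3],[0,0,3],[0,0,0]], rotation=[[0,0,0],[0,0,0],[0,0,0],[0,0,0],[0,0,0]], fingers=[220,220,220,220,220])

```text
clock: 16.18
ee_pos: [0.5867, -0.1157, 0.0939]
tool_rot: [0.988, -0.152, 0.001, 0.0]
force: [-0.1, 0.5, -1.3]
grip_width: 0.0273
grasp_force: 30.0
```

Emit:
carry_out(delta_pos=[[0,0,2],[0,0,2],[0,0,1],[0,0,1],[0,0,0]], rotation=[[0,0,0],[0,0,0],[0,0,0],[0,0,0],[0,0,0]], fingers=[220,220,220,220,220])

```text
clock: 16.8
ee_pos: [0.5867, -0.1157, 0.0879]
tool_rot: [0.988, -0.152, 0.001, 0.0]
force: [1.6, 1.5, 3.3]
grip_width: 0.0269
grasp_force: 30.0
```

Emit:
carry_out(delta_pos=[[0,0,1],[0,0,0.5],[0,0,0.5],[0,0,0],[0,0,0]], rotation=[[0,0,0],[0,0,0],[0,0,0],[0,0,0],[0,0,0]], fingers=[220,220,220,220,220])

```text
clock: 17.42
ee_pos: [0.5875, -0.1159, 0.0877]
tool_rot: [0.988, -0.151, 0.002, 0.0]
force: [-1.2, 1.7, 14.4]
grip_width: 0.0272
grasp_force: 30.0
```

```bash
python3 -c "
from h import *
goto(.5867,-.1157,.0876)
im=grab('side')
a=im['color'][215:320,170:310];cv2.imwrite('pics/s6.png',cv2.resize(a,(800,600),interpolation=cv2.INTER_CUBIC))"
```

```text
t 17.425 pos [ 0.5875 -0.1159  0.0877] w 0.0272 gf 30.0 F [-1.2  1.7 14.4]
tool mm [-0.8  0.   0.1] rot [ 0.0002 -0.0033 -0.0004]
```

View pics/s6.png

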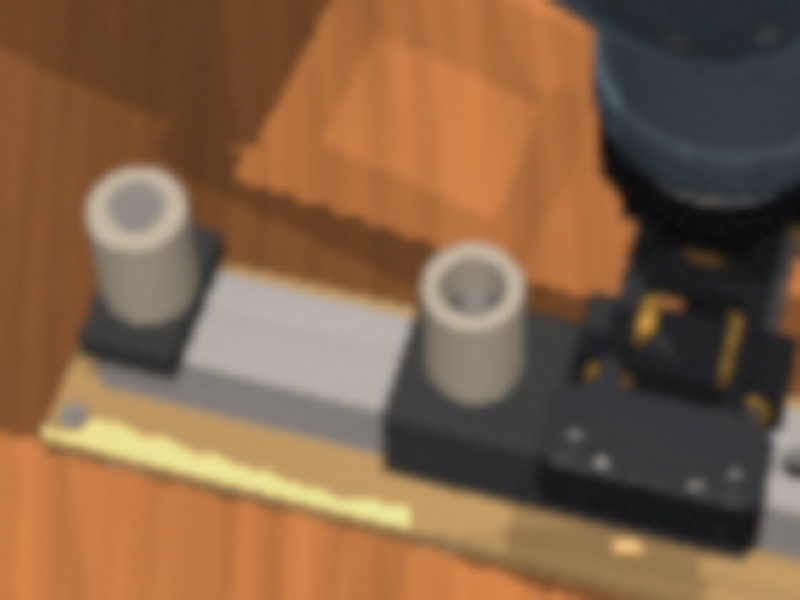

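The section has moved one hole. The sleeve is seated at (472,325), and the pin is on its hard stop at 14 N with the knob still held.

```bash
python3 -c "
from h import *
print(ticket.job_done())"
```

```text
the job is handed in; nothing more can be done
None
```

I handed the job in at about 17.5 s of the allowed 51 s, with no verdict returned: the white sleeve is fully down on the spigot, the section is one hole further from the fixed stop, and the arm still holds the knob with the pin pressed home at about 14 N.

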